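# Check a brass plaque with the metal tester's probe

## Robot

A 7-joint arm with a two-finger parallel gripper is mounted at the origin on the work surface. World frame = base frame: x ahead of the robot, y to its left, z up, the work surface at z = 0. Lengths are in m, angles in rad, forces in N, time in s.
With the tool pointing down it reaches from about 0.4 to 0.875 m from the base axis. Payload 6.5 kg.
Tool frame: the origin (TCP) lies at the very end of the fingers, on their centre line; the grasp point (between the pads) lies 19 mm behind it (bot.grasp_offset is the distance from the TCP to the grasp point, in m); z points along the fingers, y is the line along which they close (so a half turn about z gives the same grasp; the last joint's range is limited). The gripper opens to 88 mm and grips with 3 to 60 N. Pads are 18 mm wide; open, the fingers measure 123 mm over their backs; the gripper's body (75 mm by 187 mm) begins 45 mm behind the grasp point.
Start: joints at [1.154, 0.536, -0.004, 1.538, 0.003, 1.067, -0.071], TCP at [0.223, -0.61, 0.239] pointing down, gripper open.
Joint ranges: [-2.7, 2.7], [-0.37, 2.16], [-1.27, 1.26], [0.24, 2.4], [-1.31, 4.45], [0.19, 1.91], [-2.76, 2.76]. Speed limits (rad/s): [2.39, 2.39, 3.14, 3.14, 3.14, 3.14, 3.14].

## Interface

Orientations are given as a unit quaternion [w, x, y, z].
In Python, from bench import bot gives the robot as it stands. The module is installed in compiled form; this text tells all that it offers.
- The arm moves only by the tool step_arm, never from a script. Its argument "increments" is a list of rows, each a list of 3 entries, a list of its own where there are three numbers: the turn, a rotation vector about the tool's x, y, z in units of 180 degrees (1.0 is 180 degrees), then the shift along the tool's x, y, z in units of 100 mm (1.0 is 100 mm), then the closure, from -1 (fully open) to 1 (shut), so that 0 is half open. In form: [[[wx, wy, wz], [x, y, z], claw], ...]. A call has 1 to 12 rows; each row shifts and turns the commanded pose from where the row before left it, along the tool's axes as they then stand; what a row does not reach is not made up. A row lasts 1/10 s, in which the tool goes at most 50 mm and 8.59 degrees, less where a joint would pass 70% of its speed; a pose out of reach is approached as far as the arm can. A call with a number of a shift or a turn outside -1 to 1 is refused whole. A call with a gripper value outside its range is refused whole. The fingers move at their own pace and stop on an object; "force" is the grip in N (left out, the last holds). Time passes only in rows, so rows that do not move let the fingers close. It gives the time, the measured TCP pose, the force, the opening and the grip force at its end, in the units of the state.
- bot.observe(): the state, without advancing time (a new reading comes with each control period).
- bot.grab_frame(name): name is "scene" or "top"; returns the picture (400x640x3 uint8, red, green, blue); there is no depth.
- bot.camera_model(name): a dict with "vertical_fov" (degrees; the focal length in pixels is half the picture's height over the tangent of half this angle, whatever the lens; pixels are square), "cx", "cy" (the principal point, pixels), "world_from_camera" (4x4, takes a point from camera to world coordinates). Camera axes: x right, y up, looking along -z (the intrinsics and any distortion apply to the point x, -y, -z); pixel columns grow to the right and rows downward; lengths in m; the calibration is good to about 2 mm. A picture is of the moment at which its call begins. camera_model takes no time and is no camera call.
- bot.job_done(): hands the job in; it is judged then, once.
The state is a dict: "time": time; "qpos": joint angles; "dq": joint speeds; "joint_efforts": joint torques, N m; "position": TCP position; "tool_rot": TCP orientation; "force": force on the tool from outside, world axes, zero at the start; "ft_torque": the same for the moment, N m; "gripper_width": finger opening in m; "finger_force": force on a finger pad.
Only numpy, scipy, OpenCV 4.12 (cv2) and the standard library are available. Lean on these libraries where they do the work, as an engineer would, in place of code of your own. Each camera call takes 0.05 s, during which the arm holds its last target. There are 200 camera calls.

## Task

At the jeweller's bench, swing the amber hood of the metal tester all the way open and gently onto its stop, then take the blue probe out of its wooden block and hold it upright with its tip on the red dot of the brass plaque, pressing lightly so that the spring tip goes about half-way in. Finish while still holding the probe there like that: do not put it down or let go. Do not jab or shift the plaque, and leave everything else on the bench where it is.

Things in the scene. Friction and masses are not known exactly. Their poses are not given: they have to be found in the camera images.
- station: Metal tester, fixed: dark steel base 190 x 190 mm, 20 mm thick, a cork pad on it (top 24 mm above the bench) and along its +x side a grey box 50 mm high with a green screen (65 mm in x, centred at x = +128 mm). Origin: centre of the base's underside; z up. The hood's hinge is on its +y side, parallel to its x. Turned by up to about 0.25 rad.
- hood (a joint): Hinge angle (rad) of the amber see-through hood: 0 = down over the cork pad, grows as it swings up and over to the station's +y side; 1.9 = fully open on its stop, leaning 19 degrees past upright. Starts slightly ajar. Stiff hinge: the hood (0.2 kg) stays where it is left; 2 to 3 N at the handle moves it.
- hood_hinge (a point): Point on the hinge axis, middle of the hood's width: station x = 0, y = +83 mm, 26 mm above the bench. The axis runs along the station's x. Axes are the hood's: with the hood down they are the station's; opening turns the hood about its -x axis.
- hood_handle (a point): Middle of the black bar handle: round bar 10 mm thick, 100 mm long, parallel to the hinge, on two end legs 45 mm out from the hood's free edge wall (40 mm high, bar at mid-height). In the hood_hinge frame at y = -202, z = +20 mm: 46 mm above the bench with the hood down. Can be pinched from above, fingers closing across the bar; it turns in the fingers as the hood swings.
- plaque: Loose brass plaque 60 x 44 x 10 mm, 0.2 kg, lying flat on the cork pad under the hood, turned by any angle up to about 0.6 rad to the station. Origin: centre of its underside, z up. It has a steel-coloured strip near its -x end and a red dot.
- dot (a point): Centre of the red dot (12 mm across) on the plaque's top face, 34 mm above the bench.
- stand: Fixed pale wooden block 70 x 70 x 65 mm with an upright hole 17 mm wide through its middle, in which the probe stands. Origin: centre of its underside.
- probe: Loose blue probe, 0.09 kg, upright in the block: round grip 20 mm in diameter, 75 mm long, its lower end resting on the block's top; below it in the hole a steel stem 12 mm thick, 38 mm long, then a brass spring tip 6 mm thick, 18 mm out. Origin: on the axis at the grip's lower end; z up the axis. Grip z = 0 to 75 mm, end of tip z = -56 mm. Lift over 60 mm to clear the block.
- plunger (a joint): How far the spring tip is pushed into the stem, m: 0 = fully out, 0.014 = fully in. It takes about 0.5 N to start and 250 N/m after that: about 2.2 N half-way.
- probe_tip (a point): End of the probe's spring tip, the point that goes on the dot.
- jar: Fixed bystander: clear jar with a black cap, 60 mm across, 65 mm high. Origin at its underside.
- scissors: Bystander: small scissors with black loops lying flat, about 145 mm long, 10 mm high.
- burr_tray: Bystander: small wooden tray 70 x 45 x 22 mm.
- spool: Bystander: dark red spool, 60 mm across, 30 mm high.
- wood_round: Bystander: round pale wooden block, 90 mm across, 50 mm high.
- saw_frame: Bystander: red piercing-saw frame with a dark handle lying flat, about 225 mm long, 110 mm wide, 24 mm high.
Not all that is in view belongs to the job. There is more than one size of the probe; the one meant has the size given above. Leave any green look-alike of the stand alone.

How it is judged:
On the way, in this order (a step that is already met when the one before it is completed fails the run):
1. the hood is fully open on its stop (value of joint hood above 1.82 rad), for 0.3 s.
2. the probe is out of the block, held by the fingers (height (world z) of probe_tip above 0.068 m and contact force between probe and the fingers above 1 N), for 0.1 s.
At the end, for the whole second after the job is handed in: Hood open on its stop (over 1.8 rad); probe held still by the fingers only, within 0.12 rad of upright, its tip within 6 mm of the red dot's centre, the spring tip 3 to 11 mm in, pressing with 0.7 to 4.5 N; the robot not touching the plaque, which is within 10 mm of its start, bystanders 25 mm (value of joint hood above 1.8 rad and horizontal distance between probe_tip and dot below 0.006 m and distance between probe_tip and dot below 0.008 m and angle between probe's own z axis and vertical below 0.12 rad and value of joint plunger between 0.003 and 0.011 m and contact force between probe and plaque between 0.7 and 4.5 N and contact force between probe and the fingers above 1 N and contact force between probe and station below 0.1 N and contact force between probe and stand below 0.1 N and contact force between each of the arm, the fingers and plaque below 0.1 N and linear speed of probe below 0.02 m/s and distance of plaque from where it was at the start of the episode below 0.01 m and distance of each of scissors, burr_tray, spool, wood_round, saw_frame from where it was at the start of the episode below 0.025 m); the arm keeps its last pose, push and grip.
It fails at once if the hood is swung hard onto its stop (over 1.2 rad/s in the last 0.2 rad) (value of joint hood above 1.7 rad and velocity of joint hood above 1.2 rad/s).
It fails at once if the probe is jabbed into the plaque (over 12 N) (contact force between probe and plaque above 12 N).
It fails at once if the plaque is shifted by more than 15 mm (distance of plaque from where it was at the start of the episode above 0.015 m).
It fails at once if a bystander is moved by more than 25 mm (distance of any of scissors, burr_tray, spool, wood_round, saw_frame from where it was at the start of the episode above 0.025 m).
It also fails if it takes over 64 s, if anything falls off the work surface, if the arm or the gripper's body presses on something with over 40 N, if the wrist force passes 120 N, or if a joint passes its speed limit or range.

## Working session

There is one attempt and no reset: what is moved stays moved. The work goes in short steps, Python scripts to look and compute and a tool call to move; the robot and the scene stay as the last step left them, time stands still between calls to the robot, and variables do not carry over. Pictures are saved under pics/ and viewed, at most 10 in all, crops included, and the job is handed in when it is done.

Besides the shell and the picture viewer there is one more tool, called after ">>>" by a JSON object that holds its "name" and its "arguments", one argument or row to a line. step_arm: Moves the arm, as the interface text tells. Shifts and turns lie within -1 to 1; 1 stands for 100 mm of shift or 180 degrees of turn. Its arguments: {"type":"object","properties":{"increments":{"type":"array"},"force":{"type":"number"}},"required":["increments"]}

```bash
mkdir -p pics
python3 - <<'E'
from bench import bot
import cv2
for n in("scene","top"):
    f=bot.grab_frame(n); cv2.imwrite(f"pics/{n}0.png",f[:,:,::-1]); m=bot.camera_model(n); print(n,m)
print(bot.observe(), bot.grasp_offset)
E
```

```text
scene {'vertical_fov': 55.01179022331688, 'cx': 321.7326537517101, 'cy': 200.95735927946365, 'world_from_camera': array([[ 0.41324621, -0.55141887,  0.72468255,  1.29596082],
       [ 0.91055706,  0.24091436, -0.33592575, -0.28678776],
       [ 0.01064936,  0.79868486,  0.60165529,  0.68176968],
       [ 0.        ,  0.        ,  0.        ,  1.        ]])}
top {'vertical_fov': 43.242061265544685, 'cx': 324.4590487966106, 'cy': 205.7587442094644, 'world_from_camera': array([[ 0.01932221,  0.98225452, -0.18655486,  0.29247738],
       [-0.99955712,  0.0232017 ,  0.01863431,  0.05837899],
       [ 0.02263203,  0.18611219,  0.98226781,  1.61380583],
       [ 0.        ,  0.        ,  0.        ,  1.        ]])}
{'time': 0.1, 'qpos': array([ 1.15378558,  0.53709376, -0.0044178 ,  1.53874013,  0.00263169,
        1.06731065, -0.07122871]), 'dq': array([-0.00010162, -0.00275177, -0.0012541 , -0.00134241, -0.00058135,
       -0.00015823,  0.00060864]), 'joint_efforts': array([ 2.71219767e-03, -5.72081852e+01,  9.93959941e-01, -2.52226979e+01,
       -5.61424938e-02,  1.35866913e-02,  4.70595978e-05]), 'position': array([ 0.22315988, -0.60991344,  0.23793806]), 'tool_rot': array([-7.44464031e-04,  9.84652064e-01,  1.74527115e-01, -2.09523151e-04]), 'force': array([-0.37139049, -0.05699918, -0.22905021]), 'ft_torque': array([-0.01025577, -0.02117437, -0.03268806]), 'finger_force': 0.0, 'gripper_width': 0.08814191691420194} 0.0187
```

View pics/top0.png

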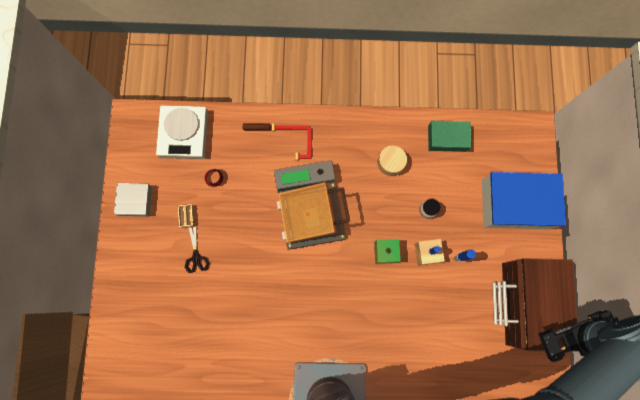

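View pics/scene0.png

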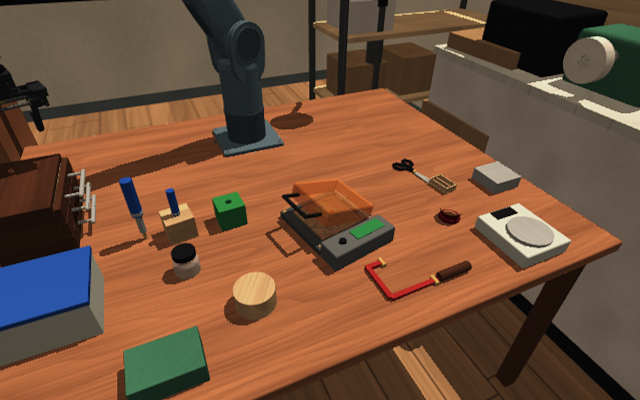

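The top view shows the station at about (308,213) with its handle at about (357,208) on the -y side. The wooden block with its probe is at (431,250), and a larger look-alike probe stands at (467,256). Next I'll enlarge these areas.

```bash
cat > h.py <<'E'
import numpy as np, cv2
from bench import bot
def K(n):
    m=bot.camera_model(n); f=200/np.tan(np.radians(m["vertical_fov"]/2)); return f,m["cx"],m["cy"],np.array(m["world_from_camera"])
def ray(n,u,v):
    f,cx,cy,T=K(n); d=T[:3,:3]@np.array([(u-cx)/f,-(v-cy)/f,-1]); return T[:3,3],d
def at(n,u,v,z):
    o,d=ray(n,u,v); return o+d*(z-o[2])/d[2]
def tri(a,b):
    (o,d),(p,e)=ray("top",*a),ray("scene",*b)
    s=np.linalg.lstsq(np.c_[d,-e],p-o,rcond=None)[0]; A,B=o+d*s[0],p+e*s[1]
    return (A+B)/2,np.linalg.norm(A-B)
def px(n,P):
    f,cx,cy,T=K(n); c=np.linalg.inv(T)@np.r_[P,1]; return cx+f*c[0]/-c[2],cy-f*c[1]/-c[2]
def crop(img,u0,v0,w,h,s):
    return cv2.resize(img[v0:v0+h,u0:u0+w],None,fx=s,fy=s,interpolation=cv2.INTER_CUBIC)
E
python3 - <<'E'
from h import *
t=cv2.imread("pics/top0.png"); s=cv2.imread("pics/scene0.png")
a=crop(t,268,155,100,100,4); b=crop(t,410,230,80,40,5)
c=crop(s,270,170,133,100,4)[:, :400] if 0 else crop(s,272,170,100,100,4)
d=crop(s,110,170,100,50,4)
o=np.zeros((600,800,3),np.uint8); o[:400,:400]=a; o[:400,400:]=c; o[400:600,:400]=b; o[400:600,400:]=d
cv2.imwrite("pics/c1.png",o)
E
```

```text
(no output)
```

View pics/c1.png

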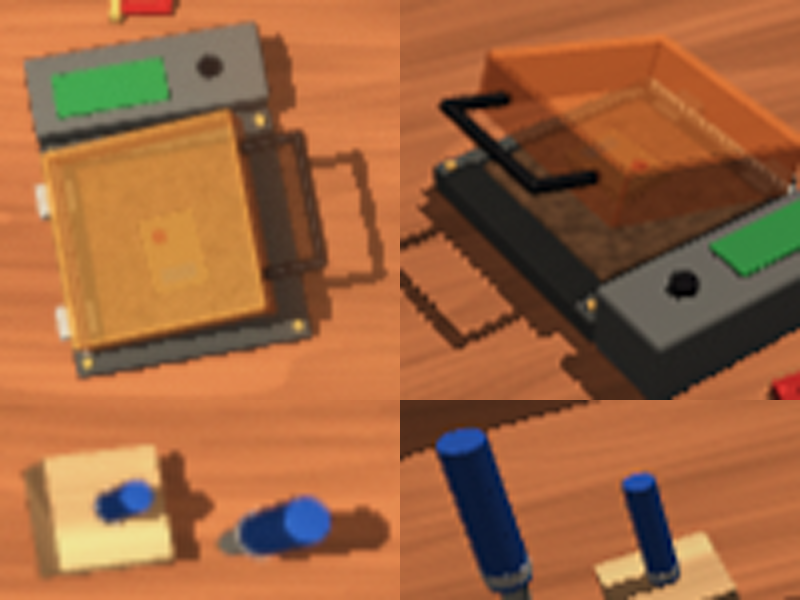

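The crop shows the handle bar ends at top (343,188.8) and (348,221.3), matching scene (304.5,217) and (283.3,195.8). The probe's top is at top (437.6,249.4) and scene (169.8,190.8). The red dot shows through the hood at about top (307.8,214.3).

Run:
```python
from h import *
np.set_printoptions(precision=4,suppress=True)
h1=tri((343,188.75),(304.5,217)); h2=tri((348,221.25),(283.25,195.75)); print(h1,h2)
print("probe",tri((437.6,249.4),(169.75,190.75)),at("top",437.6,249.4,.14),at("scene",169.75,190.75,.14))
print("box",at("top",268+25/4,155+60/4,.05),at("top",268+255/4,155+22/4,.05))
bl,br=at("top",268+80/4,155+377/4,.02),at("top",268+312/4,155+335/4,.02); print("base",bl,br)
e=br-bl; print("len",np.linalg.norm(e)); yaw=np.arctan2(e[0],-e[1]); 
e2=at("top",268+255/4,155+22/4,.05)-at("top",268+25/4,155+60/4,.05); yaw2=np.arctan2(e2[0],-e2[1]); print(yaw,yaw2,np.linalg.norm(e2))
yaw=(yaw+yaw2)/2
R=np.array([[np.cos(yaw),-np.sin(yaw)],[np.sin(yaw),np.cos(yaw)]])
c=(bl+br)[:2]/2+R@[.095,0]; 
c2=((at("top",268+255/4,155+22/4,.05)+at("top",268+25/4,155+60/4,.05))/2)[:2]-R@[.1605,0]
print("centre",c,c2); c=(c+c2)/2
hp=c+R@[0,.083]; hm=(h1[0]+h2[0])/2
l=R.T@(hm[:2]-hp); print("hinge",hp,"handle",hm,"local",l,np.hypot(l[1],hm[2]-.026), "angle",np.arctan2(hm[2]-.026,-l[1])-np.arctan2(.02,.202))
print("dot",at("top",268+159/4,155+237/4,.034))
```

```text
(array([ 0.6351, -0.0259,  0.0988]), np.float64(0.0011695818818326948)) (array([ 0.534 , -0.0427,  0.0988]), np.float64(0.0003599458569135354))
probe (array([ 0.4504, -0.3048,  0.1346]), np.float64(0.002524556975804135)) [ 0.4497 -0.3048  0.14  ] [ 0.4593 -0.3034  0.14  ]
box [0.7018 0.1911 0.05  ] [0.7379 0.0082 0.05  ]
base [0.4527 0.1406 0.02  ] [ 0.4901 -0.0424  0.02  ]
len 0.18678973231777368
0.20157247892762253 0.19481533612709898 0.18651562930536533
centre [0.5645 0.0678] [0.5625 0.0681]
hinge [0.5472 0.1493] handle [ 0.5845 -0.0343  0.0988] local [ 0.0005 -0.1874] 0.20101079923502202 angle 0.27180722654181727
dot [0.5638 0.0809 0.034 ]
```

The measurements fit: handle radius 0.201 m against 0.203 m expected, hood angle about 0.27 rad, station yaw about 0.19 rad. I'll go to the handle.

>>> {"name": "step_arm", "arguments": {
  "increments": [
    [[0,0,0.0256],[0,0,-0.4],0.2],
    [[0,0,0.0256],[0,0,-0.4],0.2],
    [[0,0,0],[0.23,-0.25,0],0.2],
    [[0,0,0],[0.23,-0.25,0],0.2],
    [[0,0,0],[0.23,-0.25,0],0.2],
    [[0,0,0],[0.23,-0.25,0],0.2],
    [[0,0,0],[0.23,-0.25,0],0.2],
    [[0,0,0],[0.23,-0.25,0],0.2],
    [[0,0,0],[0.23,-0.25,0],0.2],
    [[0,0,0],[0.23,-0.25,0],0.2],
    [[0,0,0],[0.23,-0.25,0],0.2],
    [[0,0,0],[0.23,-0.25,0],0.2]
  ],
  "force": 15
}}

```text
time: 1.3
position: [0.4024, -0.3201, 0.3185]
tool_rot: [-0.0, 0.995, 0.095, -0.0]
force: [1.1, -0.5, -0.1]
gripper_width: 0.0354
finger_force: 0.0
```

>>> {"name": "step_arm", "arguments": {
  "increments": [
    [[0,0,0],[0.23,-0.25,0],0.2],
    [[0,0,0],[0.23,-0.25,0],0.2],
    [[0,0,0],[0.23,-0.25,0],0.2],
    [[0,0,0],[0.23,-0.25,0],0.2],
    [[0,0,0],[0.23,-0.25,0],0.2],
    [[0,0,0],[0.23,-0.25,0],0.2],
    [[0,0,0],[0.23,-0.25,0],0.2],
    [[0,0,0],[0.23,-0.25,0],0.2],
    [[0,0,0],[0.23,-0.25,0],0.2],
    [[0,0,0],[0.1,-0.1,0],0.2],
    [[0,0,0],[0,0,0],0.2]
  ]
}}

```text
time: 2.4
position: [0.571, -0.048, 0.3182]
tool_rot: [-0.0, 0.995, 0.097, -0.0]
force: [0.4, 0.4, -0.2]
gripper_width: 0.0355
finger_force: 0.0
```

>>> {"name": "step_arm", "arguments": {
  "increments": [
    [[0,0,0],[0.16,-0.11,0.3],0.2],
    [[0,0,0],[0,0,0.4],0.2],
    [[0,0,0],[0,0,0.4],0.2],
    [[0,0,0],[0,0,0.4],0.2],
    [[0,0,0],[0,0,0.2],0.2],
    [[0,0,0],[0,0,0],0.2]
  ]
}}

```text
time: 3.0
position: [0.5812, -0.0386, 0.1457]
tool_rot: [0.0, 0.996, 0.094, -0.003]
force: [0.7, -0.7, 0.1]
gripper_width: 0.0352
finger_force: 0.0
```

Run:
```python
from h import *
t=bot.grab_frame("top")[:,:,::-1]; s=bot.grab_frame("scene")[:,:,::-1]
cv2.imwrite("pics/c2.png",np.hstack([crop(t,290,160,100,100,4),crop(s,252,130,100,100,4)]))
print(px("scene",[.571,-.048,.1]))
```

```text
(np.float64(286.219757952697), np.float64(203.9181417139532))
```

View pics/c2.png

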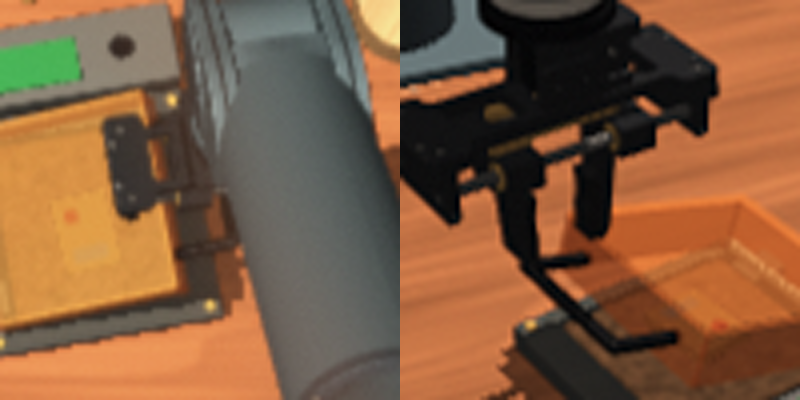

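The fingers straddle the bar about 45 mm above it. The left finger is on the -y side and the right finger is in the gap before the hood wall. I'll descend and close.

>>> {"name": "step_arm", "arguments": {
  "increments": [
    [[0,0,0],[0.04,-0.035,0.15],0.2],
    [[0,0,0],[0,0,0.25],0.2],
    [[0,0,0],[0,0,0.25],0.2],
    [[0,0,0],[0,0,0],0.2],
    [[0,0,0],[0,0,0],1],
    [[0,0,0],[0,0,0],1],
    [[0,0,0],[0,0,0],1],
    [[0,0,0],[0,0,0],1]
  ]
}}

```text
time: 3.9
position: [0.5891, -0.0334, 0.0851]
tool_rot: [0.001, 0.996, 0.094, 0.001]
force: [0.8, -4.8, 2.6]
gripper_width: 0.0092
finger_force: 15.0
```

```bash
python3 -c "
import numpy as np
p=np.r_[.371+.1*np.arange(13),1.571+.06*np.arange(1,6),1.871+.026*np.arange(1,7)]
for a,y,z in zip(p[1:],np.diff(2.02*np.cos(p)),-np.diff(2.02*np.sin(p))):print('%.3f [0,%.3f,%.3f]'%(a,y,z))"
```

```text
0.471 [0,-0.083,-0.184]
0.571 [0,-0.101,-0.175]
0.671 [0,-0.117,-0.164]
0.771 [0,-0.133,-0.152]
0.871 [0,-0.148,-0.138]
0.971 [0,-0.161,-0.122]
1.071 [0,-0.172,-0.106]
1.171 [0,-0.182,-0.088]
1.271 [0,-0.190,-0.069]
1.371 [0,-0.196,-0.050]
1.471 [0,-0.200,-0.030]
1.571 [0,-0.202,-0.010]
1.631 [0,-0.121,0.004]
1.691 [0,-0.121,0.011]
1.751 [0,-0.120,0.018]
1.811 [0,-0.119,0.025]
1.871 [0,-0.117,0.032]
1.897 [0,-0.050,0.016]
1.923 [0,-0.050,0.017]
1.949 [0,-0.049,0.019]
1.975 [0,-0.049,0.020]
2.001 [0,-0.048,0.021]
2.027 [0,-0.047,0.023]
```

>>> {"name": "step_arm", "arguments": {
  "increments": [
    [[0,0,0],[0,-0.08,-0.18],1],
    [[0,0,0],[0,-0.1,-0.175],1],
    [[0,0,0],[0,-0.12,-0.165],1],
    [[0,0,0],[0,-0.135,-0.15],1],
    [[0,0,0],[0,-0.15,-0.14],1],
    [[0,0,0],[0,-0.16,-0.12],1],
    [[0,0,0],[0,0,0],1]
  ]
}}

```text
time: 4.6
position: [0.5742, 0.0415, 0.1804]
tool_rot: [0.001, 0.995, 0.095, 0.001]
force: [-2.6, -6.4, 11.2]
gripper_width: 0.0092
finger_force: 15.0
```

>>> {"name": "step_arm", "arguments": {
  "increments": [
    [[0,0,0],[0,-0.17,-0.105],1],
    [[0,0,0],[0,-0.18,-0.09],1],
    [[0,0,0],[0,-0.19,-0.07],1],
    [[0,0,0],[0,-0.195,-0.05],1],
    [[0,0,0],[0,-0.2,-0.03],1],
    [[0,0,0],[0,-0.2,-0.01],1],
    [[0,0,0],[0,0,0],1]
  ]
}}

```text
time: 5.3
position: [0.551, 0.1572, 0.2133]
tool_rot: [-0.001, 0.995, 0.098, 0.0]
force: [-2.3, 1.2, 7.3]
gripper_width: 0.0094
finger_force: 15.1
```

>>> {"name": "step_arm", "arguments": {
  "increments": [
    [[0,0,0],[0,-0.12,0.01],1],
    [[0,0,0],[0,-0.12,0.015],1],
    [[0,0,0],[0,-0.12,0.02],1],
    [[0,0,0],[0,-0.1,0.025],1],
    [[0,0,0],[0,-0.06,0.02],1],
    [[0,0,0],[0,-0.05,0.02],1],
    [[0,0,0],[0,-0.05,0.02],1],
    [[0,0,0],[0,-0.05,0.02],1],
    [[0,0,0],[0,-0.05,0.02],1],
    [[0,0,0],[0,-0.05,0.02],1],
    [[0,0,0],[0,0,0],1]
  ]
}}

```text
time: 6.4
position: [0.5362, 0.231, 0.1943]
tool_rot: [-0.002, 0.995, 0.096, -0.0]
force: [-4.5, 4.4, 8.0]
gripper_width: 0.0091
finger_force: 14.7
```

>>> {"name": "step_arm", "arguments": {
  "increments": [
    [[0,0,0],[0,-0.03,0.015],1],
    [[0,0,0],[0,-0.03,0.015],1],
    [[0,0,0],[0,0,0],1],
    [[0,0,0],[0,0,0],1],
    [[0,0,0],[0,0,0],1]
  ]
}}

```text
time: 6.9
position: [0.5363, 0.234, 0.1919]
tool_rot: [0.0, 0.996, 0.095, -0.0]
force: [-6.1, -2.2, 13.2]
gripper_width: 0.0088
finger_force: 13.7
```

The force has built up against the stop. Releasing, rising, and looking.

>>> {"name": "step_arm", "arguments": {
  "increments": [
    [[0,0,0],[0,0,0],0.2],
    [[0,0,0],[0,0,0],0.2],
    [[0,0,0],[0,0,0],0.2],
    [[0,0,0],[0,0,-0.25],0.2],
    [[0,0,0],[0,0,-0.4],0.2],
    [[0,0,0],[0,0,-0.4],0.2],
    [[0,0,0],[0,0,-0.2],0.2],
    [[0,0,-0.045],[0,0.3,0],0.0],
    [[0,0,-0.045],[0,0.4,0],0.0],
    [[0,0,0],[0,0,0],0.0]
  ]
}}

```text
time: 7.9
position: [0.5573, 0.1601, 0.3148]
tool_rot: [0.002, 0.973, 0.232, -0.0]
force: [0.4, 0.2, -0.1]
gripper_width: 0.0441
finger_force: 0.0
```

Run:
```python
from h import *
t=bot.grab_frame("top")[:,:,::-1]; s=bot.grab_frame("scene")[:,:,::-1]
cv2.imwrite("pics/t2.png",t); cv2.imwrite("pics/s2.png",s)
o=np.zeros((600,800,3),np.uint8)
o[:300,:400]=crop(t,260,160,100,75,4); o[:300,400:]=crop(s,272,140,100,75,4)
o[300:,:400]=crop(t,420,225,80,60,5); o[300:,400:]=crop(s,115,170,100,75,4)
cv2.imwrite("pics/c3.png",o)
```

```text
(no output)
```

View pics/c3.png

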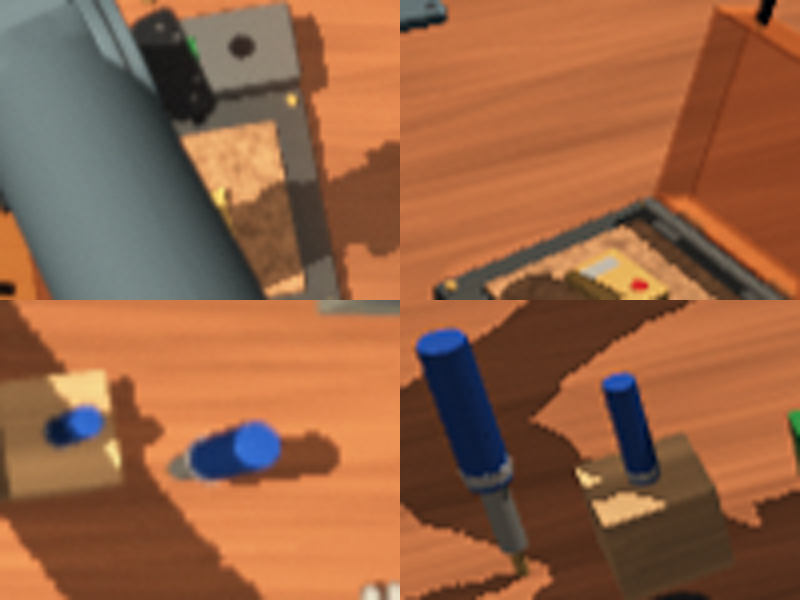

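The hood stands open. The red dot is at scene (332,211.5). The probe's top is at top (437.2,249.4) and scene (170.3,190.5), and its grip bottom is at scene (175.8,213.8). The large look-alike's top is at top (471.2,254.2) and scene (125.8,180.5).

Run:
```python
from h import *
np.set_printoptions(precision=4,suppress=True)
print("top",tri((437.2,249.4),(170.25,190.5)),"topcam",at("top",437.2,249.4,.14),"scene",at("scene",170.25,190.5,.14))
print("bot",at("top",431.6,251.6,.068),at("scene",175.75,213.75,.067))
print("big",tri((471.2,254.2),(125.75,180.5)))
print("dot scene",at("scene",332,211.5,.034),"top",at("top",268+159/4,155+237/4,.034))
# block top corners in top crop
for c in [(0,384),(105,370),(123,482),(8,497)]: print(at("top",420+c[0]/5,225+(c[1]-300)/5,.065))
s=cv2.imread("pics/s2.png").astype(int)[195:225,315:350]; m=(s[...,2]>150)&(s[...,1]<70)&(s[...,0]<70)
v,u=np.nonzero(m); print(len(u),u.mean()+315,v.mean()+195, at("scene",u.mean()+315,v.mean()+195,.034))
```

```text
top (array([ 0.4503, -0.3036,  0.1349]), np.float64(0.0025053406040050886)) topcam [ 0.4496 -0.3036  0.14  ] scene [ 0.4587 -0.3022  0.14  ]
bot [ 0.4501 -0.3038  0.068 ] [ 0.4565 -0.3045  0.067 ]
big (array([ 0.434 , -0.3911,  0.1777]), np.float64(0.0016540701708861482))
dot scene [0.57   0.0808 0.034 ] top [0.5638 0.0809 0.034 ]
[ 0.4801 -0.269   0.065 ]
[ 0.4902 -0.3346  0.065 ]
[ 0.4211 -0.3441  0.065 ]
[ 0.4104 -0.2728  0.065 ]
5 331.4 210.8 [0.5666 0.0806 0.034 ]
```

>>> {"name": "step_arm", "arguments": {
  "increments": [
    [[0,0,-0.0439],[0,0,0],0],
    [[0,0,-0.0439],[0,0,0],0],
    [[0,0,-0.0439],[0,0,0],0],
    [[0,0,-0.0439],[0,0,0],0],
    [[0,0,-0.0439],[0,0,0],0],
    [[0,0,-0.0439],[0,0,0],0],
    [[0,0,-0.0439],[0,0,0],0],
    [[0,0,-0.0439],[0,0,0],0]
  ]
}}

```text
time: 8.8
position: [0.5545, 0.1687, 0.315]
tool_rot: [-0.0, 0.703, 0.711, -0.0]
force: [0.7, -0.2, 0.3]
gripper_width: 0.0442
finger_force: 0.0
```

>>> {"name": "step_arm", "arguments": {
  "increments": [
    [[0,0,0],[-0.35,-0.08,0],0],
    [[0,0,0],[-0.35,-0.08,0],0],
    [[0,0,0],[-0.35,-0.08,0],0],
    [[0,0,0],[-0.35,-0.08,0],0],
    [[0,0,0],[-0.35,-0.08,0],0],
    [[0,0,0],[-0.35,-0.08,0],0],
    [[0,0,0],[-0.35,-0.08,0],0],
    [[0,0,0],[-0.35,-0.08,0],0],
    [[0,0,0],[-0.35,-0.08,0],0],
    [[0,0,0],[-0.35,-0.08,0],0],
    [[0,0,0],[-0.35,-0.08,0],0],
    [[0,0,0],[-0.35,-0.08,0],0]
  ]
}}

```text
time: 10.0
position: [0.4615, -0.2533, 0.3152]
tool_rot: [-0.0, 0.705, 0.709, 0.0]
force: [1.1, -0.6, -0.5]
gripper_width: 0.0442
finger_force: 0.0
```

>>> {"name": "step_arm", "arguments": {
  "increments": [
    [[0,0,0],[-0.2,-0.05,0],0],
    [[0,0,0],[0,0,0.3],0],
    [[0,0,0],[0,0,0.4],0],
    [[0,0,0],[0,0,0.4],0],
    [[0,0,0],[0,0,0],0],
    [[0,0,0],[0,0,0],0]
  ]
}}

```text
time: 10.6
position: [0.4571, -0.2724, 0.2057]
tool_rot: [-0.0, 0.705, 0.709, 0.0]
force: [-0.1, -0.3, -0.2]
gripper_width: 0.0442
finger_force: 0.0
```

>>> {"name": "step_arm", "arguments": {
  "increments": [
    [[0,0,0],[-0.31,-0.035,0],0],
    [[0,0,0],[0,0,0.3],0],
    [[0,0,0],[0,0,0.1],0],
    [[0,0,0],[0,0,0],0],
    [[0,0,0],[0,0,0],0]
  ]
}}

```text
time: 11.1
position: [0.4543, -0.304, 0.1667]
tool_rot: [0.001, 0.705, 0.709, 0.0]
force: [-0.5, 0.3, 0.3]
gripper_width: 0.044
finger_force: 0.0
```

Run:
```python
from h import *
t=bot.grab_frame("top")[:,:,::-1]; s=bot.grab_frame("scene")[:,:,::-1]
cv2.imwrite("pics/s3.png",s); cv2.imwrite("pics/t3.png",t)
o=np.hstack([crop(t,400,210,80,80,5),crop(s,120,120,100,100,4)])
cv2.imwrite("pics/c4.png",o); print(bot.observe()["position"])
```

```text
[ 0.4541802  -0.30421278  0.1666888 ]
```

View pics/c4.png

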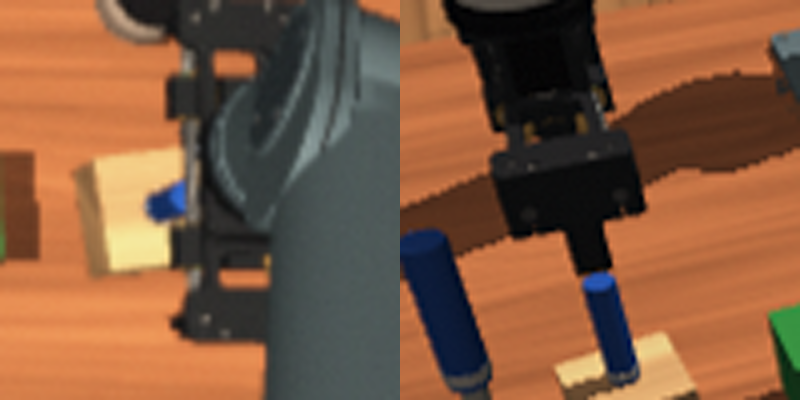

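The front finger lines up with the probe axis in the scene view (finger at about (593,265), probe top at (601,283) in the crop). I'll descend and grip.

>>> {"name": "step_arm", "arguments": {
  "increments": [
    [[0,0,0],[0,0,0.25],0],
    [[0,0,0],[0,0,0.25],0],
    [[0,0,0],[0,0,0.2],0],
    [[0,0,0],[0,0,0],0],
    [[0,0,0],[0,0,0],1],
    [[0,0,0],[0,0,0],1],
    [[0,0,0],[0,0,0],1],
    [[0,0,0],[0,0,0],1]
  ],
  "force": 25
}}

```text
time: 12.0
position: [0.4538, -0.3048, 0.0963]
tool_rot: [0.001, 0.705, 0.709, 0.0]
force: [-1.5, 0.1, 5.7]
gripper_width: 0.0191
finger_force: 25.0
```

>>> {"name": "step_arm", "arguments": {
  "increments": [
    [[0,0,0],[0,0,-0.1],1],
    [[0,0,0],[0,0,-0.2],1],
    [[0,0,0],[0,0,-0.3],1],
    [[0,0,0],[0,0,-0.3],1],
    [[0,0,0],[0,0,-0.3],1],
    [[0,0,0],[0,0,-0.3],1],
    [[0,0,0],[0,0,0],1]
  ]
}}

```text
time: 12.7
position: [0.4552, -0.3054, 0.2499]
tool_rot: [0.004, 0.705, 0.709, 0.001]
force: [0.4, -1.5, -1.0]
gripper_width: 0.0192
finger_force: 25.0
```

>>> {"name": "step_arm", "arguments": {
  "increments": [
    [[0,0,0],[0.3,0.09,0],1],
    [[0,0,0],[0.35,0.1,0],1],
    [[0,0,0],[0.35,0.1,0],1],
    [[0,0,0],[0.35,0.1,0],1],
    [[0,0,0],[0.35,0.1,0],1],
    [[0,0,0],[0.35,0.1,0],1],
    [[0,0,0],[0.35,0.1,0],1],
    [[0,0,0],[0.35,0.1,0],1],
    [[0,0,0],[0.35,0.1,0],1],
    [[0,0,0],[0.35,0.1,0],1],
    [[0,0,0],[0.35,0.1,0],1],
    [[0,0,0],[0.1,0.02,0],1]
  ]
}}

```text
time: 13.9
position: [0.5618, 0.0911, 0.245]
tool_rot: [-0.001, 0.703, 0.711, 0.001]
force: [0.4, 0.5, -1.1]
gripper_width: 0.0194
finger_force: 25.0
```

>>> {"name": "step_arm", "arguments": {
  "increments": [
    [[0,0,0],[0,0,0.2],1],
    [[0,0,0],[0,0,0.3],1],
    [[0,0,0],[0,0,0.3],1],
    [[0,0,0],[0,0,0.15],1],
    [[0,0,0],[0,0,0],1],
    [[0,0,0],[0,0,0],1]
  ]
}}

```text
time: 14.5
position: [0.5625, 0.086, 0.1509]
tool_rot: [0.0, 0.705, 0.709, 0.0]
force: [0.3, 0.6, -0.4]
gripper_width: 0.0195
finger_force: 25.0
```

Run:
```python
from h import *
t=bot.grab_frame("top")[:,:,::-1]; s=bot.grab_frame("scene")[:,:,::-1]
cv2.imwrite("pics/s4.png",s); cv2.imwrite("pics/t4.png",t)
p=bot.observe()["position"]; print(p,px("scene",p-[0,0,.0873]),px("scene",[p[0],p[1],.034]))
o=np.hstack([crop(t,280,165,80,100,5),crop(s,295,155,70,88,6)[:500,:400]])[:500] if 0 else np.hstack([crop(t,280,180,66,66,6),crop(s,299,160,66,66,6)])
cv2.imwrite("pics/c5.png",o)
```

```text
[0.56310297 0.08632704 0.15169026] (np.float64(333.06154484865385), np.float64(200.61777133484003)) (np.float64(332.744718683815), np.float64(209.53529277540528))
```

View pics/c5.png

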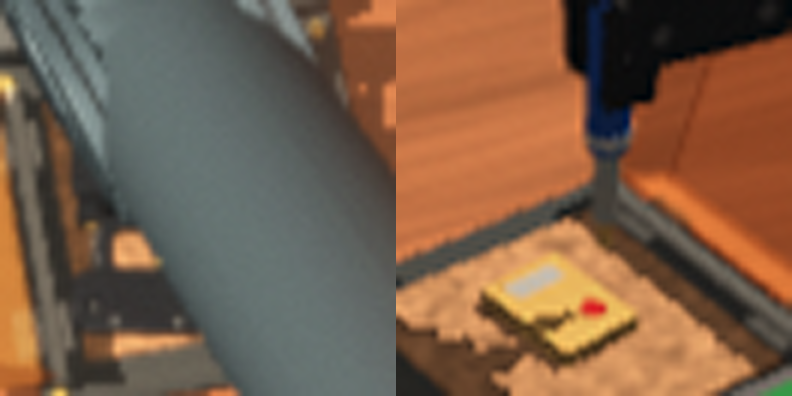

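The tip shows at about scene (334,200.5), within 1 px of the prediction from the TCP. The dot is at (331.4,210.8). I'll close in to about 8 mm above it.

>>> {"name": "step_arm", "arguments": {
  "increments": [
    [[0,0,0],[-0.055,0.03,0.1],1],
    [[0,0,0],[0,0,0.1],1],
    [[0,0,0],[0,0,0],1],
    [[0,0,0],[0,0,0],1],
    [[0,0,0],[0,0,0],1]
  ]
}}

```text
time: 15.1
position: [0.5652, 0.0809, 0.1303]
tool_rot: [-0.0, 0.705, 0.709, 0.0]
force: [0.4, 0.6, -1.4]
gripper_width: 0.0191
finger_force: 25.0
```

Run:
```python
from h import *
s=bot.grab_frame("scene")[:,:,::-1]
cv2.imwrite("pics/s5.png",s)
o=bot.observe(); p=o["position"]; print(p,o["tool_rot"],px("scene",p-[0,0,.0873]),px("scene",[p[0],p[1],.034]))
for f in("s4","s5"):
    a=cv2.imread(f"pics/{f}.png").astype(int)[200:222,318:346]; w=np.clip(a[...,2]-2.2*np.maximum(a[...,1],a[...,0]),0,None)*(a[...,2]>110)
    v,u=np.mgrid[200:222,318:346]; c=((w*u).sum()/w.sum(),(w*v).sum()/w.sum()); print(f,(w>0).sum(),c,at("scene",*c,.034))
cv2.imwrite("pics/c6.png",crop(s,308,180,50,50,12))
```

```text
[0.56522914 0.08091436 0.13039396] [3.85192573e-05 7.05163501e-01 7.09044714e-01 1.66835406e-04] (np.float64(331.37472928919414), np.float64(207.83587123999405)) (np.float64(331.2884675427068), np.float64(210.47506686424626))
s4 7 (np.float64(331.48034188034194), np.float64(210.82358974358976)) [0.56681059 0.08073511 0.034     ]
s5 7 (np.float64(331.53516047601886), np.float64(210.82545979084023)) [0.5668776  0.08086785 0.034     ]
```

View pics/c6.png

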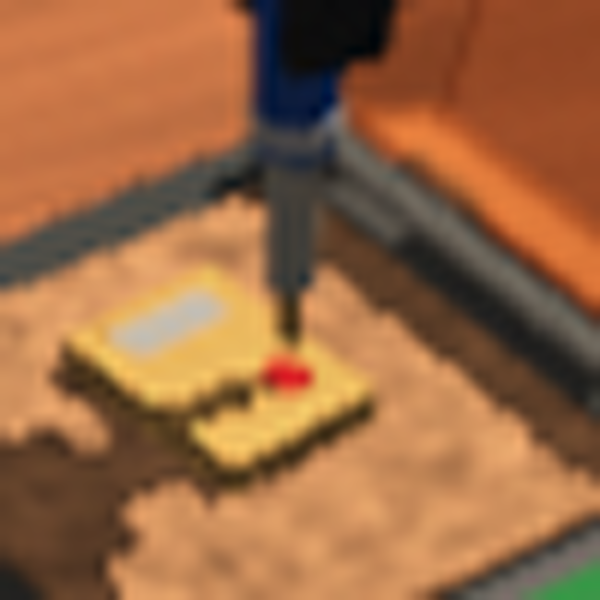

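The tip, at about (331.7,208.3), is right above the dot at (331.5,210.9), and the lateral agreement is about 1 mm. I'll press slowly.

>>> {"name": "step_arm", "arguments": {
  "increments": [
    [[0,0,0],[0,0,0.03],1],
    [[0,0,0],[0,0,0.03],1],
    [[0,0,0],[0,0,0.02],1],
    [[0,0,0],[0,0,0],1],
    [[0,0,0],[0,0,0],1],
    [[0,0,0],[0,0,0],1]
  ]
}}

```text
time: 15.75
position: [0.5652, 0.0807, 0.1223]
tool_rot: [0.0, 0.705, 0.709, 0.0]
force: [-0.6, 0.1, -0.4]
gripper_width: 0.0191
finger_force: 25.0
```

>>> {"name": "step_arm", "arguments": {
  "increments": [
    [[0,0,0],[0,0,0.02],1],
    [[0,0,0],[0,0,0.02],1],
    [[0,0,0],[0,0,0.01],1],
    [[0,0,0],[0,0,0],1],
    [[0,0,0],[0,0,0],1],
    [[0,0,0],[0,0,0],1]
  ]
}}

```text
time: 16.35
position: [0.5653, 0.0807, 0.1173]
tool_rot: [0.0, 0.705, 0.709, 0.0]
force: [0.6, 0.2, 1.0]
gripper_width: 0.0195
finger_force: 25.0
```

Run:
```python
from h import *
for i in range(3): bot.grab_frame("scene"); o=bot.observe(); print(o["position"],o["force"])
```

```text
[0.56526914 0.08073093 0.11734833] [-0.15539099  0.66897521  1.11425336]
[0.56523576 0.08073334 0.11730542] [0.01157897 0.28290801 1.8248198 ]
[0.56522628 0.08073397 0.11728394] [0.64213841 0.17975788 0.08991801]
```

>>> {"name": "step_arm", "arguments": {
  "increments": [
    [[0,0,0],[0,0,0.015],1],
    [[0,0,0],[0,0,0.01],1],
    [[0,0,0],[0,0,0],1],
    [[0,0,0],[0,0,0],1],
    [[0,0,0],[0,0,0],1]
  ]
}}

```text
time: 17.0
position: [0.5652, 0.0807, 0.1148]
tool_rot: [0.0, 0.705, 0.709, 0.0]
force: [1.2, 0.5, 1.7]
gripper_width: 0.0192
finger_force: 25.0
```

Run:
```python
from h import *
F=[]
for i in range(20): s=bot.grab_frame("scene"); o=bot.observe(); F.append(o["force"])
print(o["position"],np.mean(F,0),np.std(F,0),o["tool_rot"])
s=s[:,:,::-1]; cv2.imwrite("pics/c7.png",np.hstack([crop(s,308,180,50,50,10),s[120:260,290:430].repeat(3,0).repeat(3,1)[:500,:300] if 0 else crop(s,270,100,100,167,3)[:500]]))
```

```text
[0.56513504 0.08072369 0.1147186 ] [0.82869786 0.1146349  1.58806414] [0.57487118 0.56410807 0.47124138] [1.08169038e-05 7.05228098e-01 7.08980485e-01 4.09678078e-05]
```

View pics/c7.png

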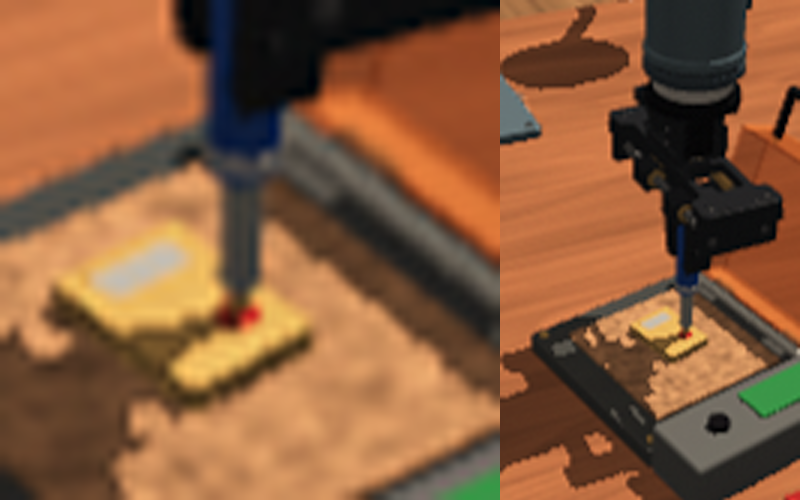

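The tip sits on the dot and the plaque hasn't moved (dot centre still at about (331.5,210.8)). The net push is about 2.5 N, close to half-way. The probe is upright, the fingers are clear and the hood is open, so I'm handing in.

```bash
python3 -c "
from bench import bot
print(bot.job_done())"
```

```text
the job is handed in; nothing more can be done
None
```

I handed the job in with the hood open on its stop and the probe held upright on the red dot, pressing with about 2.5 N (spring tip roughly half-way in); no verdict came back.

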